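# Hang the I/O module on its keyhole stud

### The arm

A 6-joint arm with a two-finger parallel gripper is mounted at the origin on the work surface. World frame = base frame: x ahead of the robot, y to its left, z up, the work surface at z = 0. Lengths are in mm, angles in rad, forces in N, time in s.
With the tool pointing down it reaches from about 350 to 875 mm from the base axis. Payload 4.2 kg.
Tool frame: the origin (TCP) lies at the very end of the fingers, on their centre line; the grasp point (between the pads) lies 19 mm behind it; z points along the fingers, y is the line along which they close (so a half turn about z gives the same grasp; the last joint's range is limited). The gripper opens to 85 mm and grips with 20 to 120 N. Pads are 22 mm wide; open, the fingers measure 114 mm over their backs; the gripper's body (76 mm by 85 mm) begins 54 mm behind the grasp point. The pads swing forward as they close: fully open they stand 13 mm farther back than shut.
Start: joints at [-1.068, 0.385, 0.008, 0, -1.194, -0.259], TCP at [150.887, -606.492, 231.312] pointing down, gripper open.
Joint ranges: [-3.14, 3.14], [-1.21, 2.06], [-1.07, 1.41], [-3.16, 2.05], [-2.99, -0.16], [-3.1, 3.1]. Speed limits (rad/s): [2.79, 2.79, 3.14, 3.14, 3.14, 3.14].

### API

Orientations are given as a unit quaternion [x, y, z, w].
In Python, from bench import arm gives the robot as it stands.
- The arm moves only by the tool servo_tool, never from a script. Its argument "rows" is a list that holds one entry, the list of rows, each a list of 7 numbers: the finger opening in mm, from 0 to 85.4, then the shift along the tool's x, y, z in mm, then the turn, a rotation vector about the tool's x, y, z in rad. A call has 1 to 10 rows; each row is the pose to reach, as a shift and turn from the pose commanded when the call began, along the tool's axes at that moment; what a row does not reach only later rows make up. A row lasts 1/8 s, in which the tool goes at most 62.5 mm and 10.7 degrees, less where a joint would pass 70% of its speed; a pose out of reach is approached as far as the arm can. A call with a gripper value outside its range is refused whole. The fingers move at their own pace and stop on an object; the grip force is fixed at half the most. Time passes only in rows, so rows that repeat a pose let the fingers close. It gives the time, the measured TCP pose, the force, the opening and the grip force at its end, in the units of the state.
- arm.read_state(): the state, without advancing time (a new reading comes with each control period).
- arm.get_image(name): name is "side" or "top"; returns the picture (420x560x3 uint8, red, green, blue); there is no depth.
- arm.camera_params(name): a dict with "intrinsics" (3x3 intrinsics, pixels), "D" ([k1, k2, p1, p2, k3] as OpenCV has them; the pictures are not rectified), "R" (3x3) and "t" (3): a world point X has camera coordinates R X + t. Camera axes: x right, y down, z forward; pixel columns grow to the right and rows downward; lengths in mm; the calibration is good to about 2 mm. A picture is of the moment at which its call begins. camera_params takes no time and is no camera call.
- arm.job_done(): hands the job in; it is judged then, once.
The state is a dict: "clock": time; "joints": joint angles; "joint_vel": joint speeds; "joint_efforts": joint torques, N m; "position": TCP position; "ee_rot": TCP orientation; "contact_force": force on the tool from outside, world axes, zero at the start; "wrist_torque": the same for the moment, N m; "gripper_width": finger opening in mm; "grasp_force": force on a finger pad.
Only numpy, scipy, OpenCV 4.12 (cv2) and the standard library are available. Lean on these libraries where they do the work, as an engineer would, in place of code of your own. Each camera call takes 0.05 s, during which the arm holds its last target. There are 200 camera calls.

### The job

Hang the input/output module on the free stud of the sloping stand: bring the large end of its keyhole over the stud head, let the plate go down flat on the panel, then slide the module straight down the slope until the slot is fully home on the stud, and let go. The stud is not exactly where the bay is marked, so find it by feel with a light hand: never push the module against the panel or stud with more than 30 N. Do not bump the power unit in the other bay, and leave everything else on the bench where it lies.

Things in the scene. Friction and masses are not known exactly. Their poses are not given: they have to be found in the camera images.
- module: The input/output module to hang, 0.25 to 0.5 kg: a dark blue-grey housing with small switches on a bare aluminium plate 140 x 60 x 4 mm. Starts flat on the bench left or right of the stand. Origin: centre of the plate's underside; x along the plate to its keyhole ear, z up through the housing.
- housing (a point): Centre of the module's housing, at (-24, 0, 21) mm in the module's frame, same axes. The housing covers x = -66 to 18, y = -24 to 24, z = 4 to 38 mm of that frame; grip it across its 48 mm width. The plate sticks out 6 mm on both sides of it and 52 mm beyond it in x: the bare ear.
- hole (a point): Centre of the keyhole's large round hole, 18.5 mm across, in the ear, on the plate's underside: (33, 0, 0) mm in the module's frame, same axes. From it a slot 10 mm wide runs in +x to its closed end at x = 56.5 mm.
- slot_end (a point): Where the stud's axis stands in the slot when the module is fully home, on the plate's underside: (53, 0, 0) mm in the module's frame, 20 mm beyond the hole's centre, same axes.
- panel: The fixed stand's flat sloping panel, 200 mm (x) x 270 mm (y), tilted 25 degrees, low edge towards the robot. Origin: centre of its upper face, 75 mm over the bench; x points up the slope, y left along the level direction, z out of the panel. A module put down on it stays where it is put: friction keeps it from sliding by itself.
- rail (a point): Middle of the slotted aluminium rail that crosses the panel flush with its face, at (55, 0, 0) mm in the panel's frame, same axes. Two identical rigid steel studs stand on its centre line, one per bay: neck 7 mm thick and 6 mm long, then a head 14 mm across, 4.5 mm thick, with bevelled rim; top 10.5 mm off the panel.
- bay: Mark of the free bay: a blank label tab near the panel's lower edge. Origin: not at the tab but up the slope on the rail's centre line, on the panel's face, 65 mm left or right of the panel's middle. The bay's stud is clamped somewhere on the rail up to 14 mm to either side (along y) of this point. x level ahead, y left along the rail, z vertical.
- psu: Power unit already mounted over the other bay's stud, fixed: a dark steel box 150 x 78 x 47 mm on the panel. Origin: on the rail's centre line in the middle of its width, on the panel's face, axes as for the bay mark; it reaches 120 mm down and 30 mm up the slope from there.
- meter: A handheld multimeter, 150 x 72 x 41 mm, lying on the bench on the side of the stand where the module is not. Origin: centre of its underside, x along its length.
- board: Two stacked green circuit boards on brass pillars, 95 x 75 x 46 mm. Origin: centre of the underside.
- dsub: A grey connector hood, about 64 x 52 x 15 mm, lying in front of the stand. Origin: centre of the underside.
- driver: A screwdriver 170 mm long, handle 26 mm thick, lying in front of the stand. Origin: under its middle; x from handle to tip.
- tray: An open tray of spare studs, 110 x 80 x 35 mm. Origin: centre of the underside.
Not all that is in view belongs to the job. What is shaped like the module but orange, purple or red is not meant.

How it is judged (in metres and radians):
On the way:
1. the stud head has come up through the large hole: the plate is down on the panel (less than 4 mm off it) with the slot not yet drawn on (x of slot_end in the frame of panel between 0.067 and 0.083 m and z of slot_end in the frame of panel between -0.003 and 0.004 m and y of slot_end in the frame of bay between -0.02 and 0.02 m), for 0.1 s.
At the end, for the whole second after the job is handed in: The module hangs released and at rest in the free bay, ear up the slope: its slot end within 3 mm (4 mm on the low side) of fully home on the stud, which stands in the narrow slot; plate flat on the panel (within 2.5 mm and 3 degrees) and pointing up the slope within 8 degrees (x of slot_end in the frame of panel between 0.051 and 0.058 m and z of slot_end in the frame of panel between -0.002 and 0.0025 m and y of slot_end in the frame of bay between -0.018 and 0.018 m and x of module in the frame of panel below 0.02 m and angle between the z axis of module and the z axis of panel, either way round below 0.05 rad and angle between the x axis of module and the x axis of panel, either way round below 0.14 rad and linear speed of module below 0.01 m/s and contact force between the fingers and module below 0.05 N); the robot touches nothing.
It fails at once if the module was pushed against the panel or stud with more than 30 N (contact force between module and panel above 30 N).
It fails at once if the power unit in the other bay was bumped (more than 4 N) (contact force between any of the arm, the fingers, module and psu above 4 N).
It fails at once if something else on the bench was shifted by more than 30 mm (distance of any of meter, board, dsub, driver, tray from where it was at the start of the episode above 0.03 m).
It also fails if it takes over 64 s, if anything falls off the work surface, if the arm or the gripper's body presses on something with over 40 N, if the wrist force passes 120 N, or if a joint passes its speed limit or range.

## Working session

There is one attempt and no reset: what is moved stays moved. The work goes in short steps, Python scripts to look and compute and a tool call to move; the robot and the scene stay as the last step left them, time stands still between calls to the robot, and variables do not carry over. Pictures are saved under pics/ and viewed, at most 10 in all, crops included, and the job is handed in when it is done.

Besides the shell and the picture viewer there is one more tool, called after "Request:" by a JSON object that holds its "fn" and its "kwargs". servo_tool: Moves the arm, as the interface text tells. Its arguments: {"type":"object","properties":{"rows":{"type":"array"}},"required":["rows"]}

```bash
mkdir -p pics; ls
python3 - <<'E'
from bench import arm
import cv2
for n in("side","top"):
    im=arm.get_image(n); cv2.imwrite(f"pics/{n}0.png",cv2.cvtColor(im,cv2.COLOR_RGB2BGR)); p=arm.camera_params(n); print(n,p)
s=arm.read_state();print(s)
E
```

```text
pics
side {'intrinsics': array([[540.83336175,   0.        , 276.94152025],
       [  0.        , 540.83336175, 207.64509665],
       [  0.        ,   0.        ,   1.        ]]), 'D': array([-0.05804232,  0.        ,  0.        ,  0.        ,  0.        ]), 'R': array([[ 0.9128369 , -0.40809868,  0.01357418],
       [-0.3006086 , -0.69415761, -0.65404869],
       [ 0.27633903,  0.59295926, -0.75633065]]), 't': array([-395.29045198,  296.72600325, 1587.2394759 ])}
top {'intrinsics': array([[519.53228065,   0.        , 273.96371676],
       [  0.        , 519.53228065, 210.87382704],
       [  0.        ,   0.        ,   1.        ]]), 'D': array([0.05677436, 0.        , 0.        , 0.        , 0.        ]), 'R': array([[-0.00831467, -0.99994626, -0.00619239],
       [-0.99131848,  0.00905523, -0.13117044],
       [ 0.13121946,  0.00504799, -0.99134049]]), 't': array([ 146.36834769,  480.86681155, 1506.85314577])}
{'clock': 0.1, 'joints': array([-1.06840557e+00,  3.85451442e-01,  6.78060507e-03, -4.06197602e-04,
       -1.19399898e+00, -2.58566636e-01]), 'joint_vel': array([ 0.00069153, -0.00271822,  0.0028452 ,  0.00142233, -0.00135688,
        0.00122402]), 'joint_efforts': array([-5.09696820e-04, -3.93319809e+01,  1.88929671e+01,  4.19786990e+00,
       -2.53086349e-03,  9.01990461e-06]), 'position': array([ 150.75208327, -606.01928973,  230.35936975]), 'ee_rot': array([-1.21535893e-01,  9.92586577e-01,  9.39862858e-04, -1.72593980e-04]), 'contact_force': array([-0.09445452,  0.0841253 , -0.13867654]), 'wrist_torque': array([ 0.03781453, -0.00816542,  0.0100083 ]), 'grasp_force': 0.0, 'gripper_width': 85.47576319086349}
```

View pics/top0.png

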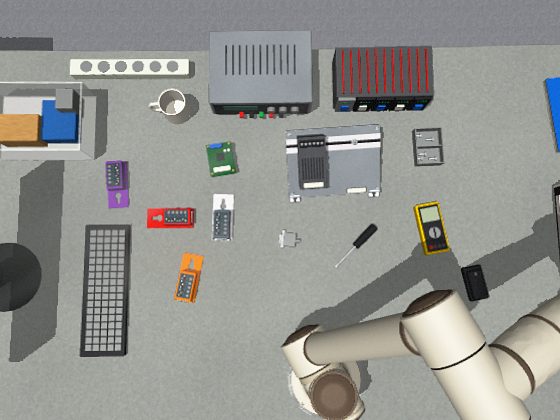

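View pics/side0.png

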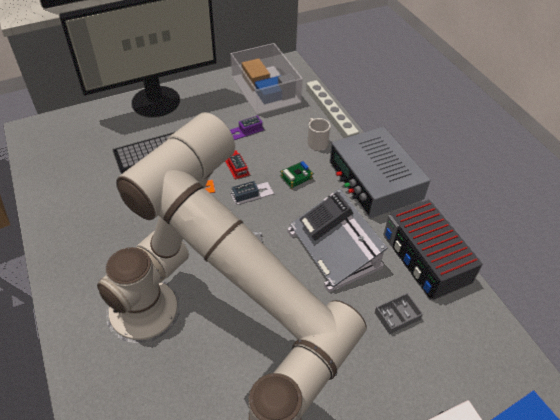

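The top view shows these look-alikes: the module (blue-grey on bare aluminium, ear up) at (223,217), red at (172,217), orange at (188,278) and purple at (117,183). By the description I choose (223,217). The PSU is in the left bay at (312,160), and the free stud is visible near (354,142). The side view shows the module at (252,191).

Run:
```python
import cv2,numpy as np
t=cv2.imread("pics/top0.png");s=cv2.imread("pics/side0.png")
a=cv2.resize(t[115:210,280:390],None,fx=4,fy=4,interpolation=cv2.INTER_CUBIC)
b=cv2.resize(t[185:250,195:245],None,fx=4,fy=4,interpolation=cv2.INTER_CUBIC)
c=np.zeros((600,800,3),np.uint8)
c[:380,:440]=a; c[:260,450:650]=b
d=cv2.resize(s[190:290,285:390],None,fx=3.3,fy=3.3,interpolation=cv2.INTER_CUBIC)
c[600-d.shape[0]:,800-d.shape[1]:]=d
c[390:600,0:220]=cv2.resize(s[175:210,225:280],(220,140),interpolation=cv2.INTER_CUBIC).repeat(1,0)[:210] if 0 else cv2.copyMakeBorder(cv2.resize(s[175:210,225:280],(220,140),interpolation=cv2.INTER_CUBIC),0,70,0,0,0)
cv2.imwrite("pics/c1.png",c)
```

```text
(no output)
```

View pics/c1.png

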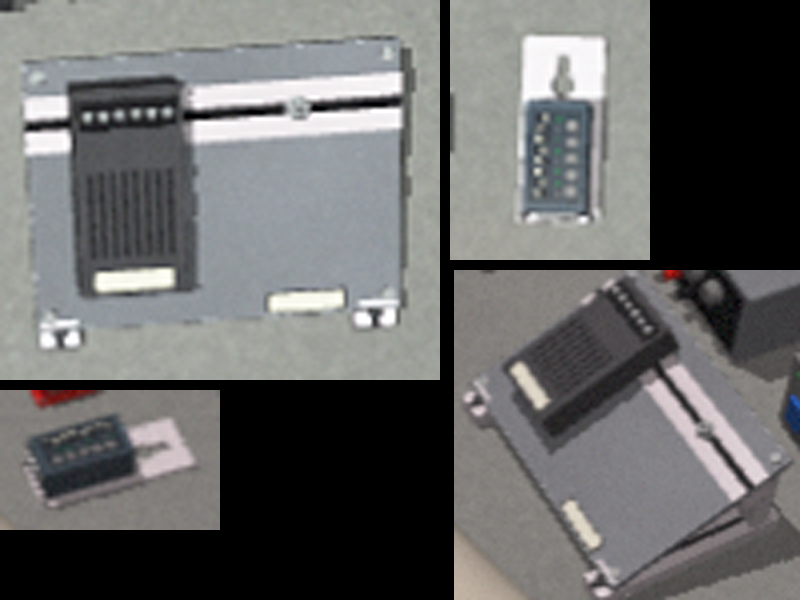

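The crop confirms the choice: a blue-grey housing with switches on bare aluminium, keyhole ear up, at about (223,217). The stud is at about top (354,141.5) and side (361,238.5), and the label tab at about top (356.5,190).

```bash
cat > h.py <<'E'
import cv2,numpy as np
from bench import arm
P={n:arm.camera_params(n) for n in("side","top")}
def ray(n,px):
    p=P[n];u=cv2.undistortPoints(np.array([[px]],float),p["intrinsics"],p["D"])[0,0]
    return -p["R"].T@p["t"],p["R"].T@np.array([u[0],u[1],1.])
def onz(n,px,z):
    c,d=ray(n,px);return c+d*(z-c[2])/d[2]
def tri(a,b):
    c1,d1=ray("top",a);c2,d2=ray("side",b)
    s=np.linalg.lstsq(np.c_[d1,-d2],c2-c1,rcond=None)[0]
    p,q=c1+s[0]*d1,c2+s[1]*d2
    return (p+q)/2,np.linalg.norm(p-q)
E
python3 - <<'E'
from h import *
t=cv2.imread("pics/top0.png").astype(int)
def blob(m,off):
    n,l,st,c=cv2.connectedComponentsWithStats(m.astype(np.uint8))
    i=1+st[1:,4].argmax();ys,xs=np.where(l==i);return np.c_[xs,ys].astype(np.float32)+np.array(off,np.float32)
# rail slot
x0=[280,115]
for i,(a,b) in enumerate([((24,126),(401,102)),((22,60),(398,38)),((38,325),(403,318))]):
    z={0:98.2,1:75+100*.4226,2:75-100*.4226}[i]
    A,B=[onz("top",((p[0]+.5)/4-.5+280,(p[1]+.5)/4-.5+115),z) for p in(a,b)]
    print("line",A.round(1),B.round(1),"len",np.linalg.norm(A-B).round(1),"yaw",np.arctan2(-(A-B)[0],(A-B)[1]).round(4))
# stud: brightness weighted about slot
st=(353.9,141.4);sd=(360.9,238.3)
print("stud tri",tri(st,sd), "top on z", onz("top",st,98.2+9.5),onz("side",sd,98.2+9.5))
# label tab
c=t[183:196,343:370];m=(c.min(2)>170)&(c[...,2]-c[...,0]>5);
b=blob(m,(343,183));print("tab",b.mean(0),len(b),onz("top",b.mean(0),75-85*.4226))
# module housing dark top / plate white
c=t[185:250,200:245]
w=(c.min(2)>195);b=blob(w,(200,185));r=cv2.minAreaRect(b);print("ear",r,len(b))
q=np.array([onz("top",p,4)[:2] for p in cv2.boxPoints(r)]);print(q.round(1))
h=(c.max(2)<140)&(c[...,0]>c[...,2]+8);b=blob(h,(200,185));b=cv2.convexHull(b);r=cv2.minAreaRect(b);print("housing",r)
q=np.array([onz("top",p,38)[:2] for p in cv2.boxPoints(r)]);print(q.round(1),q.mean(0))
E
```

```text
line [661.1 106.7  98.2] [ 675.6 -164.1   98.2] len 271.2 yaw 0.0535
line [704.3 108.  117.3] [ 717.1 -159.5  117.3] len 267.8 yaw 0.0479
line [526.6  96.7  32.7] [ 529.2 -173.5   32.7] len 270.3 yaw 0.0097
stud tri (array([672.53989727, -89.67917185,  97.04927804]), np.float64(1.095912402781438)) top on z [670.21903856 -88.22275751 107.7       ] [666.55842908 -96.21914804 107.7       ]
tab [355.93976 189.90361] 83 [ 541.54244168 -100.80086986   39.079     ]
ear ((223.0, 202.0), (16.0, 20.0), 90.0) 281
[[539.1 326.6]
 [538.6 266. ]
 [489.6 265.9]
 [490.2 326.2]]
housing ((221.5, 224.0), (28.0, 15.0), 90.0)
[[485.6 319.1]
 [485.2 274.8]
 [402.4 274.6]
 [402.8 318.5]] [443.96985577 296.74905225]
```

Run:
```python
from h import *
T=cv2.imread("pics/top0.png");S=cv2.imread("pics/side0.png")
def up(im,x,y,w,h,k):return cv2.resize(im[y:y+h,x:x+w],None,fx=k,fy=k,interpolation=cv2.INTER_CUBIC)
def back(p,x,y,k):return ((np.array(p)+.5)/k-.5)+[x,y]
def big(m):
    cs,_=cv2.findContours(m.astype(np.uint8),cv2.RETR_EXTERNAL,cv2.CHAIN_APPROX_NONE);return max(cs,key=cv2.contourArea)
u=up(T,200,185,45,65,8).astype(int)
for nm,m,z in(("ear",u.min(2)>185,4),("hous",(u.max(2)<150)&(u[...,0]>u[...,2]+8),38)):
    c=big(m); r=cv2.minAreaRect(cv2.convexHull(c)); q=np.array([onz("top",back(p,200,185,8),z)[:2] for p in cv2.boxPoints(r)]);print(nm,q.round(1).tolist(),q.mean(0).round(1))
# rail slot: darkest row per column
g=cv2.cvtColor(T,cv2.COLOR_BGR2GRAY).astype(float)
pts=[]
for x in list(range(330,349))+list(range(360,379)):
    rr=np.arange(134,152);col=g[134:152,x];i=col[4:14].argmin()+4;w=np.clip(180-col[i-2:i+3],0,None);pts.append(onz("top",(x,(w*rr[i-2:i+3]).sum()/w.sum()),98.2)[:2])
pts=np.array(pts);f=np.polyfit(pts[:,1],pts[:,0],1);print("rail x=f(y)",f,np.std(pts[:,0]-np.polyval(f,pts[:,1])))
gs=cv2.cvtColor(S,cv2.COLOR_BGR2GRAY)
print(g[137:148,348:361].astype(int));print(gs[231:247,352:370])
c=np.hstack([cv2.resize(T[130:155,340:368],(380,340),interpolation=cv2.INTER_NEAREST),cv2.resize(S[226:252,347:375],(380,340),interpolation=cv2.INTER_NEAREST)])
cv2.imwrite("pics/c2.png",c)
```

```text
ear [[487.0, 328.5], [541.4, 327.8], [539.5, 264.2], [485.1, 265.2]] [513.2 296.4]
hous [[403.9, 322.8], [488.2, 320.4], [485.9, 272.0], [401.7, 274.8]] [444.9 297.5]
rail x=f(y) [-5.96707754e-02  6.66886283e+02] 0.19344641258894693
[[239 238 238 240 238 241 239 239 240 240 241 241 240]
 [237 238 237 238 238 236 234 236 240 240 240 239 242]
 [239 242 240 239 227 211 200 184 219 242 249 243 214]
 [205 176 171 192 200 170 192 177 156 137 123 116  88]
 [ 93  67  76 142 196 172 170 167 185 131  21  26  26]
 [ 22  19  44 114 175 177 129 126 165  99  15  15  17]
 [ 72  69  93 163 191 178 171 151 179 183 241 243 243]
 [240 238 236 239 231 164 140 136 172 240 244 242 243]
 [242 242 241 241 238 233 231 232 234 240 238 239 236]
 [237 238 237 238 238 239 240 240 237 239 238 237 237]
 [238 239 238 239 239 240 241 242 241 240 241 241 242]]
[[205 162  90  46  61 127 184 202 205 206 209 195 149 130 127 127 129 128]
 [206 201 156  87  50  67 147 192 204 206 206 204 177 141 130 131 127 127]
 [205 207 200 157  85  41  86 175 204 201 204 209 208 178 143 129 128 123]
 [204 208 209 202 137  57  48 123 18
[... 239 characters left out ...]
194 208 210 207 180 145]
 [159 192 205 206 208 204 165 151 140 136 120 155 197 208 210 210 208 182]
 [136 162 191 203 206 203 154 104  94  95  91 144 188 206 208 208 211 209]
 [130 135 162 194 205 202 165 122 102  92  86  83 133 187 206 209 211 213]
 [125 126 137 183 204 208 199 193 161 120  77  49  64 126 188 209 210 211]
 [129 136 128 152 191 208 206 208 205 197 156  84  41  81 179 208 208 209]
 [131 129 128 135 164 195 207 206 208 210 206 133  55  48 113 185 209 209]
 [132 132 129 126 134 165 197 209 205 205 208 179 106  44  56 130 190 211]
 [127 131 132 135 127 143 186 207 207 209 207 204 161  89  46  63 134 191]
 [132 131 132 132 130 133 154 192 207 208 209 211 205 159  86  38  70 155]]
```

View pics/c2.png

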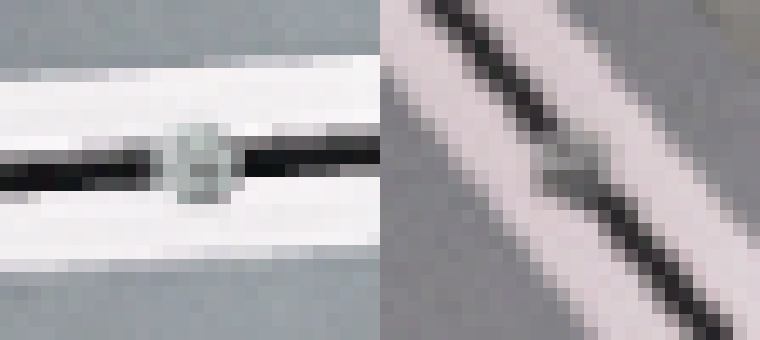

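The zoom shows the stud head centred at about top (354.5,141.5) and side (361.3,237.0), with its shaded flank below.

Run:
```python
from h import *
from scipy.spatial.transform import Rotation as R
st=(354.45,141.5)
for sd in((361.35,237.0),(361.2,237.6)): print(tri(st,sd),onz("side",sd,107.7))
print(onz("top",st,107.7))
s=arm.read_state();Q=R.from_quat(s["ee_rot"]);M=Q.as_matrix();print(M.round(3))
# grasp target: tool z down, y along module y; yaw -0.025
yw=-0.025
def Rt(a,flip):
    x=np.array([np.cos(a),np.sin(a),0])*flip;z=np.array([0,0,-1.]);return np.c_[x,np.cross(z,x),z]
for f in(1,-1):
    D=M.T@Rt(yw,f);print(f,R.from_matrix(D).as_rotvec())
print("shift",M.T@(np.array([445,297,150])-s["position"]))
```

```text
(array([671.2946999 , -90.4435784 , 104.59399543]), np.float64(1.114819844783062)) [670.30283305 -92.43400949 107.7       ]
(array([671.5383841 , -90.69529283, 101.98541665]), np.float64(0.19255533699142496)) [668.73374515 -94.25306107 107.7       ]
[669.90699988 -89.78028522 107.7       ]
[[-0.97  -0.241 -0.001]
 [-0.241  0.97   0.002]
 [ 0.     0.002 -1.   ]]
1 [ 5.34375224e-04  2.71823082e-03 -2.87291713e+00]
-1 [ 0.00188092 -0.00036977  0.26867423]
shift [-503.43598783  805.19440312   81.83814369]
```

```bash
cat >> h.py <<'E'
from scipy.spatial.transform import Rotation as R
def rows(pts,Rg=None,ref=None):
    s=arm.read_state();M=R.from_quat(s["ee_rot"]).as_matrix() if ref is None else ref[1]
    p0=s["position"] if ref is None else ref[0]
    for p in pts: print("shift",(M.T@(np.array(p)-p0)).round(1),end=" ")
    if Rg is not None: print("turn",R.from_matrix(M.T@Rg).as_rotvec().round(4))
E
python3 - <<'E'
from h import *
rows([(500,-250,250),(520,100,250),(445,297,130)])
E
```

```text
shift [-424.8  261.3  -19.2] shift [-528.7  596.1  -18.6] shift [-503.4  805.2  101.8]
```

Request:
{"fn": "servo_tool", "kwargs": {"rows": [[[85,-425,261,-19,0,0,0.1],[85,-425,261,-19,0,0,0.27],[85,-425,261,-19,0,0,0.27],[85,-425,261,-19,0,0,0.27],[85,-425,261,-19,0,0,0.27],[85,-425,261,-19,0,0,0.27],[85,-425,261,-19,0,0,0.27],[85,-425,261,-19,0,0,0.27],[85,-529,596,-19,0,0,0.27],[85,-529,596,-19,0,0,0.27]]]}}

```text
clock: 1.35
position: [507.4, -124.0, 249.5]
ee_rot: [0.013, 1.0, 0.0, -0.001]
contact_force: [1.4, -0.2, -0.2]
gripper_width: 85.0
grasp_force: 0.0
```

Request:
{"fn": "servo_tool", "kwargs": {"rows": [[[85,-6,225,0,0,0,0],[85,-6,225,0,0,0,0],[85,-6,225,0,0,0,0],[85,-6,225,0,0,0,0],[85,73,419,120,0,0,0],[85,73,419,120,0,0,0],[85,73,419,120,0,0,0],[85,73,419,120,0,0,0],[85,73,419,120,0,0,0],[85,73,419,120,0,0,0]]]}}

```text
clock: 2.6
position: [445.3, 294.6, 130.3]
ee_rot: [0.013, 1.0, -0.0, -0.0]
contact_force: [0.3, -1.1, -0.1]
gripper_width: 85.0
grasp_force: 0.0
```

Run:
```python
from h import *
im=arm.get_image("top");cv2.imwrite("pics/top1.png",cv2.cvtColor(im,cv2.COLOR_RGB2BGR))
s=arm.read_state();print(s["position"],s["ee_rot"].round(4),s["joints"].round(3),s["contact_force"].round(2))
a=-.025;x=-np.array([np.cos(a),np.sin(a),0]);z=np.array([0,0,-1.])
rows([(445,297,40),(445,297,8)],np.c_[x,np.cross(z,x),z])
```

```text
[445.68335472 294.2978663  130.71196709] [1.340e-02 9.999e-01 2.000e-04 2.000e-04] [ 0.888  0.329 -0.355  0.    -0.886 -2.485] [-0.49 -1.24  0.48]
shift [ 0.8  2.7 90.7] shift [  0.8   2.6 122.7] turn [ 0.0003  0.0004 -0.0017]
```

Request:
{"fn": "servo_tool", "kwargs": {"rows": [[[80,1,2.5,50,0,0,0],[80,1,2.5,90,0,0,0],[80,1,2.5,115,0,0,0],[80,1,2.5,122,0,0,0],[80,1,2.5,122,0,0,0],[40,1,2.5,122,0,0,0],[40,1,2.5,122,0,0,0],[40,1,2.5,122,0,0,0],[40,1,2.5,122,0,0,0],[40,1,2.5,122,0,0,0]]]}}

```text
clock: 3.9
position: [445.3, 298.3, 9.9]
ee_rot: [0.013, 1.0, 0.001, 0.001]
contact_force: [0.1, -1.0, 6.0]
gripper_width: 47.0
grasp_force: 63.9
```

Run:
```python
from h import *
s=arm.read_state();print(s["position"],s["ee_rot"].round(4),s["gripper_width"],s["grasp_force"],s["contact_force"].round(2))
```

```text
[445.25162559 298.27092614   9.93406863] [0.0128 0.9999 0.0012 0.0012] 46.98478705386155 63.88099193572998 [ 0.13 -1.05  5.95]
```

```bash
cat >> h.py <<'E'
t25=np.deg2rad(25);yw=0.0597
Yp=np.array([-np.sin(yw),np.cos(yw),0]);Xp=np.array([np.cos(t25)*np.cos(yw),np.cos(t25)*np.sin(yw),np.sin(t25)]);Zp=np.cross(Xp,Yp)
Rp=np.c_[-Xp,Yp,-Zp]
B=np.array([672.5,-90.5,98.2])
def tgt(h,dx=0,dy=0): return B+(h+9.9)*Zp+(dx-57)*Xp+dy*Yp
E
python3 - <<'E'
from h import *
print(tgt(50))
rows([(445,298,240),(480,100,270),(480,-90,270),tgt(50)],Rp)
E
```

```text
[595.66275333 -95.09264112 128.39859552]
shift [  -0.3    0.3 -230.1] shift [ -40.4 -196.7 -260.5] shift [ -45.3 -386.6 -260.9] shift [-160.7 -389.1 -119.1] turn [-0.0162 -0.4335 -0.0844]
```

Request:
{"fn": "servo_tool", "kwargs": {"rows": [[[40,0,0,-15,0,0,0],[40,0,0,-50,0,0,0],[40,0,0,-100,0,0,0],[40,0,0,-160,0,0,0],[40,0,0,-230,0,0,0],[40,-20,-90,-250,0,0,0],[40,-40,-150,-260,0,0,0],[40,-40,-200,-260,0,0,0],[40,-43,-250,-260,0,0,0],[40,-45,-300,-260,0,0,0]]]}}

```text
clock: 5.15
position: [480.3, -6.0, 268.6]
ee_rot: [0.013, 1.0, 0.0, -0.0]
contact_force: [1.9, 1.2, -3.5]
gripper_width: 47.2
grasp_force: 62.8
```

Request:
{"fn": "servo_tool", "kwargs": {"rows": [[[40,0,-30,0,-0.004,-0.1,-0.02],[40,0,-60,0,-0.008,-0.22,-0.04],[40,0,-86,0,-0.012,-0.33,-0.06],[40,0,-86,0,-0.016,-0.4335,-0.084],[40,0,-86,0,-0.016,-0.4335,-0.084],[40,0,-86,0,-0.016,-0.4335,-0.084]]]}}

```text
clock: 5.9
position: [479.5, -89.6, 268.9]
ee_rot: [-0.029, 0.976, 0.005, 0.215]
contact_force: [0.3, 0.4, -2.5]
gripper_width: 47.1
grasp_force: 63.1
```

Run:
```python
from h import *
s=arm.read_state();print(s["position"],s["gripper_width"],s["grasp_force"],s["contact_force"].round(2),s["joints"].round(2))
rows([tgt(50),tgt(25)],Rp)
```

```text
[479.49161686 -89.62694044 268.85930435] 47.09848942079147 63.12605023384094 [ 0.32  0.42 -2.47] [ 0.18 -0.09 -0.57  0.09 -0.66 -1.75]
shift [-46.  -11.9 176. ] shift [-46.1 -11.9 201. ] turn [-0.0027 -0.0034  0.0002]
```

Request:
{"fn": "servo_tool", "kwargs": {"rows": [[[40,-20,-6,55,-0.003,-0.003,0],[40,-40,-12,105,-0.003,-0.003,0],[40,-46,-12,150,-0.003,-0.003,0],[40,-46,-12,176,-0.003,-0.003,0],[40,-46,-12,176,-0.003,-0.003,0],[40,-46,-12,176,-0.003,-0.003,0]]]}}

```text
clock: 6.65
position: [596.4, -95.0, 128.8]
ee_rot: [-0.03, 0.976, 0.007, 0.217]
contact_force: [1.5, 0.4, -2.3]
gripper_width: 46.7
grasp_force: 62.9
```

Run:
```python
from h import *
ims={}
for n in("side","top"):
    im=cv2.cvtColor(arm.get_image(n),cv2.COLOR_RGB2BGR);cv2.imwrite(f"pics/{n}2.png",im);ims[n]=im
s=arm.read_state();print(s["position"],s["ee_rot"].round(4),s["contact_force"].round(2))
rows([tgt(50)],Rp)
def proj(n,X):
    p=P[n];return cv2.projectPoints(np.array([X],float),cv2.Rodrigues(p["R"])[0],p["t"],p["intrinsics"],p["D"])[0][0,0]
M=R.from_quat(s["ee_rot"]).as_matrix();f=lambda m:s["position"]+M@np.array([-(m[0]+24),m[1],-(m[2]-9.9)])
for n in("top","side"):
    print(n,"hole",proj(n,f((33,0,4))).round(1),"earcorners",proj(n,f((70,30,4))).round(1),proj(n,f((70,-30,4))).round(1))
c=np.hstack([cv2.resize(ims["top"][110:170,315:385],(400,343),interpolation=cv2.INTER_CUBIC),cv2.resize(ims["side"][195:255,320:390],(400,343),interpolation=cv2.INTER_CUBIC)])
cv2.imwrite("pics/c3.png",c)
```

```text
[596.2143706  -95.11411865 129.77496559] [-0.0294  0.9755  0.0067  0.2179] [-0.45  0.92 -2.41]
shift [1.1 0.1 1. ] turn [0.0005 0.0031 0.0004]
top hole [357.6 144.5] earcorners [346.5 132. ] [368.3 130.4]
side hole [357.2 230.5] earcorners [361.8 216.3] [373.  230.3]
```

View pics/c3.png

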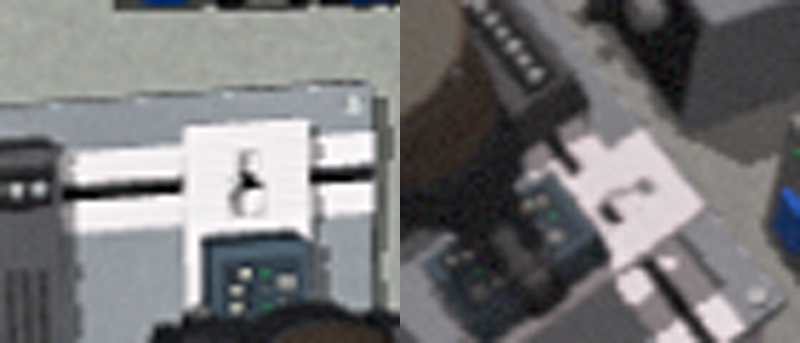

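The picture shows the hole at about top (357.8,143.7), with ear corners at top (346.8,131.8) and (368.2,131.0) and at side (373.0,230.0). My projections of the held module agree within 1 px, so the grip is true.

Request:
{"fn": "servo_tool", "kwargs": {"rows": [[[40,0.5,0,15,0,0.003,0],[40,0.5,0,28,0,0.003,0],[40,0.5,0,36,0,0.003,0],[40,0.5,0,36,0,0.003,0],[40,0.5,0,36,0,0.003,0]]]}}

```text
clock: 7.38
position: [610.3, -94.5, 95.1]
ee_rot: [-0.029, 0.976, 0.007, 0.215]
contact_force: [0.0, -0.9, -3.1]
gripper_width: 46.6
grasp_force: 63.1
```

```bash
cat >> h.py <<'E'
def rep():
    s=arm.read_state();M=R.from_quat(s["ee_rot"]).as_matrix();d=s["position"]-tgt(0)
    W=np.array([0,0,-2.5])
    print(round(s["clock"],2),"h,dx,dy",round(d@Zp,2),round(d@Xp,2),round(d@Yp,2),"F panel xyz",[round(float((s["contact_force"]-W)@v),1) for v in(Xp,Yp,Zp)],"tau",s["wrist_torque"].round(2),"turn",R.from_matrix(M.T@Rp).as_rotvec().round(4),"w",round(s["gripper_width"],1),round(s["grasp_force"],1))
E
python3 -c "
from h import *
rep()"
```

```text
7.38 h,dx,dy 13.64 -0.79 -0.29 F panel xyz [-0.3, -0.9, -0.6] tau [-0.    1.21  0.  ] turn [ 0.0003 -0.0027  0.0001] w 46.6 63.1
```

Request:
{"fn": "servo_tool", "kwargs": {"rows": [[[40,-1.2,0.2,0,0,-0.003,0],[40,-1.2,0.2,2,0,-0.003,0],[40,-1.2,0.2,3,0,-0.003,0],[40,-1.2,0.2,4,0,-0.003,0],[40,-1.2,0.2,4,0,-0.003,0]]]}}

```text
clock: 8.0
position: [612.9, -94.1, 91.9]
ee_rot: [-0.029, 0.976, 0.007, 0.216]
contact_force: [0.0, 0.4, -3.1]
gripper_width: 47.0
grasp_force: 63.1
```

```bash
python3 -c "
from h import *
rep()"
```

```text
8.0 h,dx,dy 9.59 0.22 -0.03 F panel xyz [-0.2, 0.3, -0.5] tau [-0.09  1.25  0.02] turn [0.0003 0.0001 0.0001] w 47.0 63.1
```

Request:
{"fn": "servo_tool", "kwargs": {"rows": [[[40,0,0,1,0,0,0],[40,0,0,2,0,0,0],[40,0,0,2,0,0,0]]]}}

```text
clock: 8.38
position: [613.8, -94.1, 90.0]
ee_rot: [-0.029, 0.976, 0.007, 0.216]
contact_force: [0.7, -0.5, -3.1]
gripper_width: 46.8
grasp_force: 63.1
```

```bash
python3 -c "
from h import *
rep()"
```

```text
8.38 h,dx,dy 7.58 0.22 -0.07 F panel xyz [0.3, -0.5, -0.8] tau [-0.04  1.22  0.05] turn [ 0.0003  0.0001 -0.    ] w 46.8 63.1
```

Still no contact, so the head is probably entering the hole. I keep going in small steps.

Request:
{"fn": "servo_tool", "kwargs": {"rows": [[[40,0,0,1,0,0,0],[40,0,0,2,0,0,0],[40,0,0,2,0,0,0]]]}}

```text
clock: 8.75
position: [614.6, -94.0, 88.2]
ee_rot: [-0.029, 0.976, 0.007, 0.216]
contact_force: [0.1, -0.7, -2.9]
gripper_width: 47.3
grasp_force: 63.1
```

Request:
{"fn": "servo_tool", "kwargs": {"rows": [[[40,0,0,1,0,0,0],[40,0,0,2,0,0,0],[40,0,0,2,0,0,0]]]}}

```text
clock: 9.12
position: [615.5, -94.0, 86.4]
ee_rot: [-0.029, 0.976, 0.007, 0.216]
contact_force: [0.8, 0.4, -2.7]
gripper_width: 47.1
grasp_force: 63.1
```

```bash
python3 -c "
from h import *
rep()"
```

```text
9.12 h,dx,dy 3.58 0.23 -0.06 F panel xyz [0.6, 0.4, -0.5] tau [-0.1   1.26 -0.01] turn [ 0.0003  0.0001 -0.    ] w 47.1 63.1
```

Request:
{"fn": "servo_tool", "kwargs": {"rows": [[[40,0,0,1,0,0,0],[40,0,0,2,0,0,0],[40,0,0,2,0,0,0]]]}}

```text
clock: 9.5
position: [616.3, -93.9, 84.6]
ee_rot: [-0.029, 0.976, 0.007, 0.216]
contact_force: [-0.9, -0.2, -2.7]
gripper_width: 47.2
grasp_force: 63.1
```

Request:
{"fn": "servo_tool", "kwargs": {"rows": [[[40,0,0,0.5,0,0,0],[40,0,0,1,0,0,0],[40,0,0,1,0,0,0]]]}}

```text
clock: 9.88
position: [616.8, -93.9, 83.8]
ee_rot: [-0.029, 0.976, 0.007, 0.216]
contact_force: [0.2, -0.7, -2.6]
gripper_width: 47.0
grasp_force: 63.1
```

Run:
```python
from h import *
rep()
c=[]
for n,(x,y) in(("top",(315,105)),("side",(325,205))):
    im=cv2.cvtColor(arm.get_image(n),cv2.COLOR_RGB2BGR);cv2.imwrite(f"pics/{n}3.png",im);c.append(cv2.resize(im[y:y+60,x:x+60],(390,390),interpolation=cv2.INTER_CUBIC))
cv2.imwrite("pics/c4.png",np.hstack(c))
```

```text
9.88 h,dx,dy 0.65 0.31 -0.05 F panel xyz [0.1, -0.7, -0.1] tau [-0.06  1.24  0.  ] turn [0.0003 0.0003 0.0001] w 47.0 63.1
```

View pics/c4.png

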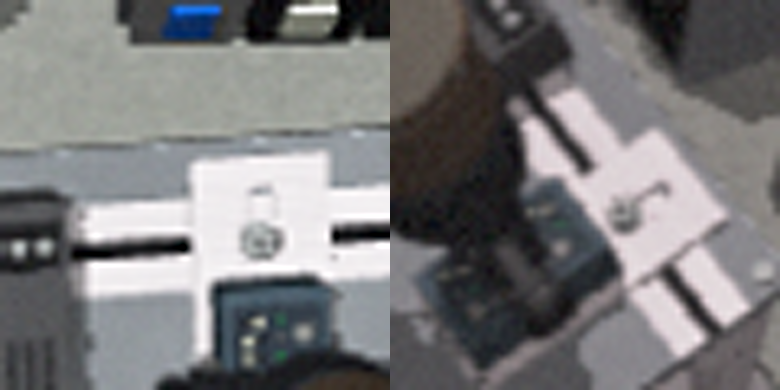

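The stud head is inside the large hole, at about crop (262,240) in the top view and (625,213) in the side view. Next I lower in small steps until the plate touches the panel.

Request:
{"fn": "servo_tool", "kwargs": {"rows": [[[40,0,0,0.4,0,0,0],[40,0,0,0.8,0,0,0],[40,0,0,0.8,0,0,0]]]}}

```text
clock: 10.35
position: [617.1, -93.9, 83.2]
ee_rot: [-0.029, 0.976, 0.007, 0.217]
contact_force: [-0.6, -0.3, -1.9]
gripper_width: 46.9
grasp_force: 63.2
```

Request:
{"fn": "servo_tool", "kwargs": {"rows": [[[40,0,0,0.3,0,0,0],[40,0,0,0.6,0,0,0],[40,0,0,0.6,0,0,0]]]}}

```text
clock: 10.72
position: [617.1, -93.9, 83.0]
ee_rot: [-0.029, 0.976, 0.007, 0.217]
contact_force: [-5.9, 0.2, 2.8]
gripper_width: 47.1
grasp_force: 64.1
```

```bash
python3 -c "
from h import *
rep()"
```

```text
10.72 h,dx,dy -0.19 0.31 -0.08 F panel xyz [-3.1, 0.6, 7.3] tau [0.41 1.66 0.23] turn [0.0003 0.0006 0.    ] w 47.1 64.1
```

Request:
{"fn": "servo_tool", "kwargs": {"rows": [[[40,0,0,-0.4,0,0,0],[40,1,0,-0.4,0,0,0],[40,2.5,0,-0.4,0,0,0],[40,4,0,-0.4,0,0,0],[40,4,0,-0.4,0,0,0]]]}}

```text
clock: 11.35
position: [614.2, -93.9, 81.7]
ee_rot: [-0.029, 0.976, 0.007, 0.217]
contact_force: [-0.0, 0.4, 1.5]
gripper_width: 47.2
grasp_force: 63.5
```

```bash
python3 -c "
from h import *
rep()"
```

```text
11.35 h,dx,dy -0.2 -2.97 0.05 F panel xyz [1.7, 0.4, 3.6] tau [0.06 0.55 0.02] turn [0.0005 0.0018 0.0002] w 47.2 63.5
```

Request:
{"fn": "servo_tool", "kwargs": {"rows": [[[40,1.5,0,0,0,0,0],[40,3,0,0,0,0,0],[40,4.5,0,0,0,0,0],[40,6,0,0,0,0,0],[40,6,0,0,0,0,0]]]}}

```text
clock: 11.98
position: [607.9, -94.5, 78.7]
ee_rot: [-0.029, 0.976, 0.007, 0.216]
contact_force: [-0.5, 1.2, 2.0]
gripper_width: 47.1
grasp_force: 63.6
```

```bash
python3 -c "
from h import *
rep()"
```

```text
11.97 h,dx,dy -0.22 -9.85 -0.1 F panel xyz [1.5, 1.2, 4.3] tau [0.23 0.57 0.04] turn [ 0.0005 -0.      0.0001] w 47.1 63.6
```

Request:
{"fn": "servo_tool", "kwargs": {"rows": [[[40,1.5,0,0,0,0,0],[40,3,0,0,0,0,0],[40,4.5,0,0,0,0,0],[40,6,0,0,0,0,0],[40,7,0,0,0,0,0],[40,7,0,0,0,0,0]]]}}

```text
clock: 12.72
position: [602.0, -95.4, 76.5]
ee_rot: [-0.03, 0.976, 0.008, 0.215]
contact_force: [1.1, 3.9, -2.8]
gripper_width: 47.3
grasp_force: 63.2
```

```bash
python3 -c "
from h import *
rep()"
```

```text
12.72 h,dx,dy 0.32 -16.22 -0.67 F panel xyz [1.1, 3.8, -0.8] tau [0.74 0.87 0.66] turn [ 0.0034 -0.0028  0.0006] w 47.3 63.2
```

Request:
{"fn": "servo_tool", "kwargs": {"rows": [[[40,0,0.7,0.2,-0.0,0,0],[40,0.5,1,0.2,0,0,0],[40,1,1,0.2,0,0,0],[40,1.5,1,0.2,0,0,0],[40,1.5,1,0.2,0,0,0]]]}}

```text
clock: 13.35
position: [600.6, -95.1, 76.1]
ee_rot: [-0.029, 0.976, 0.008, 0.214]
contact_force: [-0.1, 1.1, -2.7]
gripper_width: 47.2
grasp_force: 63.2
```

```bash
python3 -c "
from h import *
rep()"
```

```text
13.35 h,dx,dy 0.52 -17.59 -0.34 F panel xyz [-0.1, 1.1, -0.1] tau [0.07 1.16 0.08] turn [ 0.0042 -0.0037 -0.0004] w 47.2 63.2
```

Request:
{"fn": "servo_tool", "kwargs": {"rows": [[[40,0,0.2,0.3,0.004,-0.004,0],[40,0.5,0.2,0.5,0.004,-0.004,0],[40,1,0.2,0.5,0.004,-0.004,0],[40,1.5,0.2,0.5,0.004,-0.004,0],[40,1.5,0.2,0.5,0.004,-0.004,0]]]}}

```text
clock: 13.98
position: [600.7, -95.6, 76.8]
ee_rot: [-0.03, 0.976, 0.009, 0.216]
contact_force: [-0.5, 4.8, -5.8]
gripper_width: 47.1
grasp_force: 63.0
```

```bash
python3 -c "
from h import *
rep()"
```

```text
13.97 h,dx,dy 1.11 -17.29 -0.84 F panel xyz [-1.6, 4.8, -2.9] tau [1.1  1.74 0.97] turn [ 0.0045 -0.0014  0.0007] w 47.1 63.0
```

Run:
```python
from h import *
rep();s=arm.read_state();print(s["joints"].round(3),s["joint_vel"].round(3),s["joint_efforts"].round(2))
c=[]
for n,(x,y) in(("top",(305,105)),("side",(305,190))):
    im=cv2.cvtColor(arm.get_image(n),cv2.COLOR_RGB2BGR);cv2.imwrite(f"pics/{n}4.png",im);c.append(cv2.resize(im[y:y+75,x:x+75],(400,400),interpolation=cv2.INTER_CUBIC))
cv2.imwrite("pics/c5.png",np.hstack(c));rep()
```

```text
13.97 h,dx,dy 1.11 -17.29 -0.84 F panel xyz [-1.6, 4.8, -2.9] tau [1.1  1.74 0.97] turn [ 0.0045 -0.0014  0.0007] w 47.1 63.0
[ 0.116  0.378 -0.599  0.12  -0.16  -1.739] [-0.001 -0.     0.     0.001 -0.    -0.001] [ -3.26 -35.82  14.47   2.7    1.37  -0.36]
14.07 h,dx,dy 1.13 -17.31 -0.87 F panel xyz [-0.0, 4.9, -3.4] tau [1.11 1.74 1.05] turn [ 0.0044 -0.0014  0.0006] w 46.4 63.0
```

View pics/c5.png

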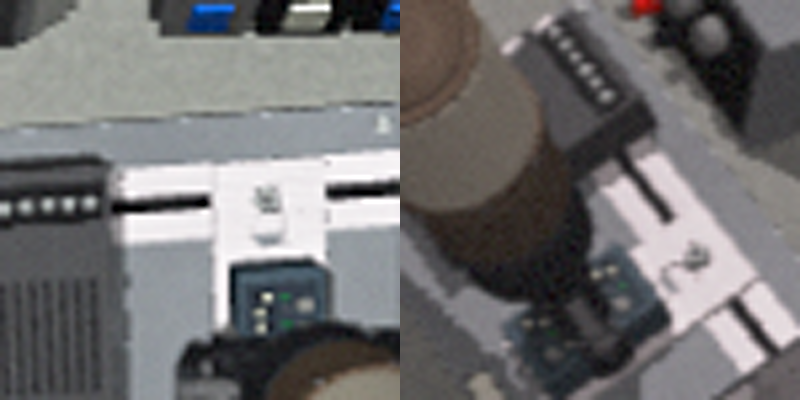

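j5 has reached its limit of -0.16, and that explains the drift. The stud is in the slot and the plate is nearly home. I'll ease back, let go, and regrasp with the tool pitched nearer vertical.

Request:
{"fn": "servo_tool", "kwargs": {"rows": [[[40,-1.5,0,0,0,0,0],[40,-3,0,0,0,0,0],[40,-3,0,0,0,0,0]]]}}

```text
clock: 14.45
position: [601.8, -95.7, 77.2]
ee_rot: [-0.03, 0.976, 0.008, 0.214]
contact_force: [-3.0, 5.9, -4.8]
gripper_width: 47.0
grasp_force: 63.2
```

```bash
python3 -c "
from h import *
rep();print(arm.read_state()['joints'].round(3))"
```

```text
14.45 h,dx,dy 1.05 -16.13 -0.93 F panel xyz [-3.4, 6.1, -1.0] tau [1.34 2.32 1.2 ] turn [ 0.0042 -0.0049  0.0004] w 47.0 63.2
[ 0.116  0.379 -0.591  0.113 -0.171 -1.733]
```

Request:
{"fn": "servo_tool", "kwargs": {"rows": [[[40,-1,0.8,0.5,0.004,-0.004,0],[40,-2,0.8,0.8,0.004,-0.004,0],[40,-2,0.8,0.8,0.004,-0.004,0]]]}}

```text
clock: 14.82
position: [604.6, -95.3, 78.3]
ee_rot: [-0.029, 0.976, 0.007, 0.216]
contact_force: [-2.0, 4.9, -4.7]
gripper_width: 46.7
grasp_force: 63.2
```

```bash
python3 -c "
from h import *
rep();print(arm.read_state()['joints'].round(3))"
```

```text
14.82 h,dx,dy 0.81 -13.13 -0.77 F panel xyz [-2.5, 5.0, -1.3] tau [1.09 2.09 0.97] turn [ 0.0018 -0.001  -0.0001] w 46.7 63.2
[ 0.116  0.38  -0.596  0.137 -0.162 -1.758]
```

Request:
{"fn": "servo_tool", "kwargs": {"rows": [[[40,-0.5,0.8,0.6,0,0,0],[40,-0.5,0.8,0.6,0,0,0]]]}}

```text
clock: 15.08
position: [607.0, -94.8, 79.2]
ee_rot: [-0.029, 0.976, 0.008, 0.218]
contact_force: [-0.3, 1.0, -3.1]
gripper_width: 47.0
grasp_force: 63.2
```

```bash
python3 -c "
from h import *
rep();print(arm.read_state()['joints'].round(3))"
```

```text
15.07 h,dx,dy 0.61 -10.58 -0.35 F panel xyz [-0.5, 1.0, -0.4] tau [0.26 1.43 0.21] turn [ 0.0021  0.0026 -0.0009] w 47.0 63.2
[ 0.117  0.381 -0.593  0.139 -0.16  -1.761]
```

Request:
{"fn": "servo_tool", "kwargs": {"rows": [[[70,0,0,0,0,0,0],[70,0,0,0,0,0,0],[70,0,0,0,0,0,0],[70,0,0,-20,0,0,0],[70,0,0,-45,0,0.1,0],[70,0,0,-45,0,0.25,0],[70,0,0,-45,0,0.3,0],[70,0,0,-45,0,0.3,0]]]}}

```text
clock: 16.08
position: [588.7, -95.6, 119.6]
ee_rot: [-0.03, 0.997, 0.003, 0.07]
contact_force: [-0.1, -1.0, -0.5]
gripper_width: 70.0
grasp_force: 0.0
```

Run:
```python
from h import *
rep();s=arm.read_state();print(s["joints"].round(3),s["contact_force"].round(2))
o=tgt(0)-10.6*Xp-.35*Yp+24*Xp-9.9*Zp   # module origin
R2=Rp@R.from_rotvec([0,.3,0]).as_matrix()
g=o-20*Xp+31*Zp
T=g+19*R2[:,2];print((T-o)@Zp,(T-o)@Xp)
rows([T-30*R2[:,2],T],R2)
```

```text
16.07 h,dx,dy 45.02 -10.08 -0.14 F panel xyz [0.7, -1.0, 1.9] tau [-0.06  0.35 -0.01] turn [ 2.300e-03 -2.967e-01  1.000e-04] w 70.0 0.0
[ 0.113  0.38  -0.32   0.008 -0.731 -1.629] [-0.08 -0.98 -0.47]
12.848606706613523 -25.614883926565515
shift [-10.4  -0.2  10.9] shift [-10.3  -0.3  40.9] turn [0.0023 0.0033 0.0004]
```

Request:
{"fn": "servo_tool", "kwargs": {"rows": [[[70,-10.3,-0.3,5,0.002,0.003,0],[70,-10.3,-0.3,20,0.002,0.003,0],[70,-10.3,-0.3,34,0.002,0.003,0],[70,-10.3,-0.3,41,0.002,0.003,0],[70,-10.3,-0.3,41,0.002,0.003,0],[40,-10.3,-0.3,41,0.002,0.003,0],[40,-10.3,-0.3,41,0.002,0.003,0],[40,-10.3,-0.3,41,0.002,0.003,0],[40,-10.3,-0.3,41,0.002,0.003,0]]]}}

```text
clock: 17.2
position: [603.5, -94.9, 81.0]
ee_rot: [-0.03, 0.997, 0.002, 0.068]
contact_force: [-1.2, 1.2, 3.4]
gripper_width: 47.0
grasp_force: 63.6
```

```bash
cat >> h.py <<'E'
R2=Rp@R.from_rotvec([0,.3,0]).as_matrix()
E
python3 - <<'E'
from h import *
rep();s=arm.read_state();print(s["joints"].round(3),s["contact_force"].round(2))
R2=Rp@R.from_rotvec([0,.3,0]).as_matrix()
rows([s["position"]-12*Xp,s["position"]-Zp,s["position"]+Yp],R2)
E
```

```text
17.2 h,dx,dy 3.71 -12.91 -0.26 F panel xyz [1.5, 1.3, 5.8] tau [ 0.37  0.61 -0.02] turn [ 3.000e-04 -3.007e-01  8.000e-04] w 47.0 63.6
[ 0.112  0.45  -0.323  0.011 -0.662 -1.631] [-1.21  1.24  3.39]
shift [11.5  0.   3.6] shift [-0.3 -0.   1. ] shift [-0.  1.  0.] turn [ 0.0002 -0.0007  0.0008]
```

Request:
{"fn": "servo_tool", "kwargs": {"rows": [[[40,0,0.3,-0.2,0,0,0],[40,1.4,0.3,0.2,0,0,0],[40,2.9,0.3,0.7,0,0,0],[40,4.3,0.3,1.1,0,0,0],[40,5.7,0.3,1.6,0,0,0],[40,5.7,0.3,1.6,0,0,0]]]}}

```text
clock: 17.95
position: [599.2, -95.0, 78.9]
ee_rot: [-0.031, 0.997, 0.002, 0.069]
contact_force: [-0.1, 0.8, 5.5]
gripper_width: 46.9
grasp_force: 64.0
```

```bash
python3 -c "
from h import *
rep()"
```

```text
17.95 h,dx,dy 3.69 -17.71 -0.08 F panel xyz [3.4, 0.8, 7.3] tau [0.02 0.1  0.  ] turn [ 1.000e-04 -2.984e-01  1.500e-03] w 46.9 64.0
```

Friction is light (about 3 N). I slide on until it stops against the slot end.

Request:
{"fn": "servo_tool", "kwargs": {"rows": [[[40,0,0,-0.2,0,0,0],[40,1,0,0.1,0,0,0],[40,1.9,0,0.4,0,0,0],[40,2.4,0,0.5,0,0,0],[40,2.4,0,0.5,0,0,0]]]}}

```text
clock: 18.58
position: [596.3, -95.1, 77.6]
ee_rot: [-0.03, 0.997, 0.002, 0.068]
contact_force: [0.1, -0.6, 5.1]
gripper_width: 47.2
grasp_force: 64.0
```

```bash
python3 -c "
from h import *
rep()"
```

```text
18.57 h,dx,dy 3.71 -20.9 -0.03 F panel xyz [3.3, -0.6, 6.8] tau [ 0.03 -0.01  0.01] turn [ 2.000e-04 -2.998e-01  1.100e-03] w 47.2 64.0
```

Request:
{"fn": "servo_tool", "kwargs": {"rows": [[[40,0.5,0,0.1,0,0,0],[40,1,0,0.2,0,0,0],[40,1,0,0.2,0,0,0]]]}}

```text
clock: 18.95
position: [595.4, -95.1, 77.2]
ee_rot: [-0.03, 0.997, 0.002, 0.068]
contact_force: [2.2, 0.1, 5.7]
gripper_width: 46.4
grasp_force: 63.9
```

Request:
{"fn": "servo_tool", "kwargs": {"rows": [[[40,0.4,0,0.1,0,0,0],[40,0.7,0,0.2,0,0,0],[40,0.7,0,0.2,0,0,0]]]}}

```text
clock: 19.32
position: [595.4, -95.1, 77.2]
ee_rot: [-0.03, 0.997, 0.002, 0.069]
contact_force: [3.2, 0.4, 5.9]
gripper_width: 46.6
grasp_force: 63.8
```

```bash
python3 -c "
from h import *
rep()"
```

```text
19.32 h,dx,dy 3.69 -21.91 -0.03 F panel xyz [6.4, 0.2, 6.2] tau [ 0.03 -0.59 -0.02] turn [ 2.000e-04 -2.984e-01  1.100e-03] w 46.6 63.8
```

Request:
{"fn": "servo_tool", "kwargs": {"rows": [[[40,0.6,0,0.2,0,0,0],[40,1,0,0.3,0,0,0],[40,1,0,0.3,0,0,0]]]}}

```text
clock: 19.7
position: [595.3, -95.1, 77.2]
ee_rot: [-0.03, 0.997, 0.002, 0.07]
contact_force: [4.6, -0.2, 5.9]
gripper_width: 46.7
grasp_force: 63.8
```

```bash
python3 -c "
from h import *
rep()"
```

```text
19.7 h,dx,dy 3.72 -21.96 -0.03 F panel xyz [7.7, -0.5, 5.6] tau [-0.02 -0.89 -0.1 ] turn [ 2.000e-04 -2.964e-01  1.400e-03] w 46.7 63.8
```

It has hit a hard stop and is fully home. I relax the push, open, retreat and look.

Request:
{"fn": "servo_tool", "kwargs": {"rows": [[[40,-1.5,0,-0.5,0,0,0],[70,-1.5,0,-0.5,0,0,0],[70,-1.5,0,-0.5,0,0,0],[70,-1.5,0,-0.5,0,0,0],[70,-1.5,0,-15,0,0,0],[70,-1.5,0,-45,0,0,0],[70,-1.5,0,-100,0,0,0],[70,50,0,-150,0,0,0],[70,100,0,-200,0,0,0],[70,100,0,-200,0,0,0]]]}}

```text
clock: 20.95
position: [465.8, -103.2, 264.8]
ee_rot: [-0.03, 0.997, 0.002, 0.071]
contact_force: [0.6, -0.4, -0.0]
gripper_width: 69.9
grasp_force: 0.0
```

Run:
```python
from h import *
rep();c=[]
for n,(x,y) in(("top",(280,115)),("side",(285,185))):
    im=cv2.cvtColor(arm.get_image(n),cv2.COLOR_RGB2BGR);cv2.imwrite(f"pics/{n}5.png",im);c.append(cv2.resize(im[y:y+105,x:x+105],(400,400),interpolation=cv2.INTER_CUBIC))
cv2.imwrite("pics/c6.png",np.hstack(c))
```

```text
20.95 h,dx,dy 228.58 -60.31 -0.32 F panel xyz [1.6, -0.4, 2.0] tau [-0.04  0.2   0.01] turn [ 0.0005 -0.295   0.0007] w 69.9 0.0
```

View pics/c6.png

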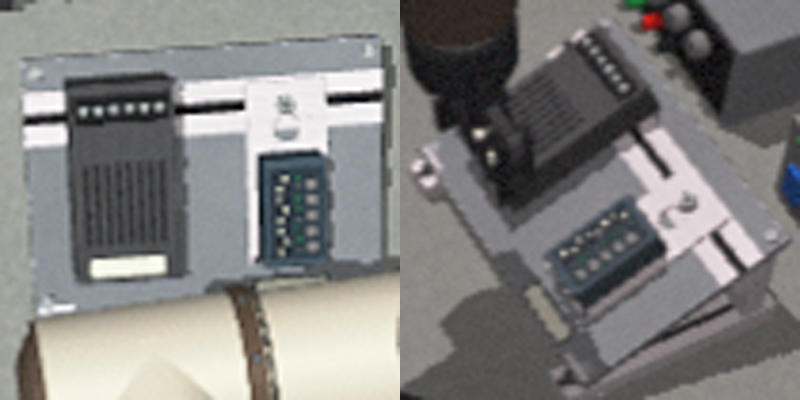

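The module lies flat and released. The stud head sits at the slot's top end at about crop (286,103), with the large hole below it at (286,127). That is about 20 mm along the slope, so the module is home.

```bash
python3 -c "
from bench import arm
print(arm.job_done())"
```

```text
the job is handed in; nothing more can be done
None
```

The module hangs fully home on the free stud, flat on the panel and released, and the job is handed in; contact forces stayed below about 10 N at every reading I took.

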